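# Set the length stop of a tube-cutting jig and feed the tube to it

## Robot

A 6-joint arm with a two-finger parallel gripper is mounted at the origin on a cart in front of the work surface, level with it; the furniture and walls round the work are solid. World frame = base frame: x ahead of the robot, y to its left, z up, the work surface at z = 0. Lengths are in m, angles in degrees, forces in N, time in s.
With the tool pointing down it reaches from about 0.25 to 0.725 m from the base axis. Payload 9.7 kg.
Tool frame: the origin (TCP) lies midway between the tips of the shut fingers; the grasp point (between the pads) lies 19 mm behind it; z points along the fingers, y is the line along which they close (so a half turn about z gives the same grasp; the last joint's range is limited). The gripper opens to 85 mm and grips with 20 to 120 N. Pads are 22 mm wide; open, the fingers measure 114 mm over their backs; the gripper's body (76 mm by 85 mm) begins 54 mm behind the grasp point. The pads swing forward as they close: fully open they stand 13 mm farther back than shut.
Start: joints at [-68.755, 4.979, 10.078, 95.1, 0, 90], TCP at [0.199, -0.513, 0.196] pointing down, gripper open.
Joint ranges: [-179.16, 179.16], [-48.56, 103.87], [-65.8, 70.77], [-126.05, 130.52], [-82.76, 87.17], [-180, 180]. Speed limits (degrees/s): [127.2, 127.2, 147.25, 180, 180, 180].

## Interface

Orientations are given as [roll, pitch, yaw] about the fixed x, y, z axes, in that order (R = Rz(yaw) Ry(pitch) Rx(roll)).
In Python, from workcell import * gives the robot as it stands.
- The arm moves only by the tool servo_tool, never from a script. Its argument "moves" is a list of rows, each a list of 4 numbers: the shift along the world's x, y, z in cm, then the turn about the world's z in rad. A call has 1 to 20 rows; each row is the pose to reach, as a shift and turn from the pose commanded when the call began; what a row does not reach only later rows make up. A row lasts 1/12 s, in which the tool goes at most 41.7 mm and 7.16 degrees, less where a joint would pass 70% of its speed; a pose out of reach is approached as far as the arm can. A call with a gripper value outside its range is refused whole. "claw" is the closure, from 0 (fully open) to 1 (shut), set as the call begins (left out, the last holds). The fingers move at their own pace and stop on an object; "force" is the grip in N (left out, the last holds). Time passes only in rows, so rows that repeat a pose let the fingers close. It gives the time, the measured TCP pose, the force, the opening and the grip force at its end, in the units of the state.
- get_obs(): the state, without advancing time (a new reading comes with each control period).
- camera(name): name is "scene" or "top" or "wrist"; returns the picture (400x640x3 uint8, red, green, blue); there is no depth.
- get_calibration(name): a dict with "fx", "fy", "cx", "cy" (pixels), "rvec" (rotation vector, rad) and "tvec" (3), from world to camera coordinates, as OpenCV has them; the wrist camera has in their place "tool_from_camera" (4x4, takes a point from camera to tool coordinates, whose origin is the TCP and whose axes are the flange's). Camera axes: x right, y down, z forward; pixel columns grow to the right and rows downward; lengths in m; the calibration is good to about 2 mm. The wrist camera is an equidistant fisheye: a pixel r from the principal point sees the ray r / f radians off the axis. A picture is of the moment at which its call begins: read the wrist's pose just before it. get_calibration takes no time and is no camera call.
- job_done(): hands the job in; it is judged then, once.
The state is a dict: "time": time; "q": joint angles; "qd": joint speeds; "joint_efforts": joint torques, N m; "ee_pos": TCP position; "tcp_rot": TCP orientation; "wrist_force": force on the tool from outside, world axes, zero at the start; "torque": the same for the moment, N m; "opening": finger opening in m; "grasp_force": force on a finger pad.
Only numpy, scipy, OpenCV 4.12 (cv2) and the standard library are available. Lean on these libraries where they do the work, as an engineer would, in place of code of your own. Each camera call takes 0.05 s, during which the arm holds its last target. There are 200 camera calls.

## Task

Set up the blue tube-cutting jig for the next cut without grasping anything: with a fingertip, lightly roll the knurled wheel until the black pointer of the brass stop lines up with the red gauge mark on the scale, then push the brass tube gently along its groove with a fingertip until its front end rests against the stop, and take the hand away. Move the stop only by its wheel and the tube only by pushing: nothing is to be pinched or lifted, the red marker stays where it is set, and the other things on the bench stay where they lie.

Things in the scene. Friction and masses are not known exactly. Their poses are not given: they have to be found in the camera images.
- jig: blue jig on rubber feet, fixed to the bench. Origin on the bench under the saw slot; x runs along the tube groove towards the stop and the wheel (to the robot's right, 23 to 34 degrees away), y level and away from the robot, z up; jig coordinates below are in mm. Base plate x -80 to 145, y -38 to 34, top z 12. Steel V-block x -67 to 10, y -20 to 20, top z 38; the groove's axis is y 0, z 38
- saw_slot (a point): middle of the 2.5 mm saw slot on the groove axis, jig (0, 0, 38); axes as the jig's. Four dark saw guides stand beside it, x -9 to 9, 10 to 19 mm either side, up to z 56
- wheel: knurled steel wheel, radius 22, 14 wide, a white line across its rim; origin at its centre, jig (105, -19, 34), axis along jig y. Blue bearing cheeks beside it (y -35 to -30 and 11 to 18, x 92 to 118) reach up to z 46. It stays where it is left; about 0.06 N m (2.7 N along the rim) turns it, so a press of 5 to 10 N while the finger is drawn along is enough
- wheel_top (a point): highest point of the wheel's rim, jig (105, -19, 56), fixed; axes as the jig's. A pinion on the wheel drives the stop's rack: drawing the top of the rim towards jig +x (away from the saw slot) moves the stop towards -x (closing on the slot), 1 mm for 4.4 mm of rim, and the other way round
- stop: brass stop block with a round steel face 15 across and a toothed rack bar, sliding along jig x; origin at the centre of its face. Block 26 wide, z 17 to 47, 5 to 19 behind the face. Not to be touched: only the wheel moves it (pushed directly it gives way above about 12 N)
- stop_face (a point): centre of the stop's face, which looks towards jig -x, on the groove axis; axes as the jig's
- pointer (a point): tip of the stop's black pointer, in the plane of the stop's face, over the light scale bar (jig y -32, z 35); axes as the jig's. It starts 10 to 28 mm from the gauge mark, on the +x side
- gauge_mark (a point): red line of the small dark marker (8 mm wide) on the front of the scale bar (jig y -33, z 35), 14 to 24 mm from the saw slot; axes as the jig's. The stop is set when pointer and mark have the same jig x. The marker slides if pushed hard; leave it. Scale lines every 2 mm; bar x 0 to 62, y -36 to -24, top z 32
- tube: brass tube 12 mm in diameter, 100 long, 40 to 85 g, lying loose in the groove with its upper half free, axis 38 mm above the bench; origin at its middle, x along the tube towards the stop (it may roll about x)
- tube_front (a point): centre of the tube's end nearer the stop; it starts 3 to 9 mm short of the saw slot
- tube_rear (a point): centre of the tube's other end. It overhangs the V-block by 36 to 42 mm at the start, by 9 mm or more when fed to the stop, with only the base plate and the bench below: a finger can come down behind it and push towards jig +x
- steel_block: square polished steel block, 65 x 65 x 21 mm, a loose bystander to be left alone (origin at the centre of its underside)
- key_case: flat black key case, 36 x 94 x 15 mm, a loose bystander to be left alone (origin at the centre of its underside)
- cork_disc: round cork pad, 90 mm across, 9 mm thick, a loose bystander to be left alone (origin at the centre of its underside)

How it is judged (in metres and radians):
On the way, in this order (a step that is already met when the one before it is completed fails the run):
1. the wheel has been rolled until the stop's pointer stands at the gauge mark (within 1.5 mm), the stop at rest and the wheel let go, the tube not yet fed (x of pointer in the frame of gauge_mark between -0.0015 and 0.0015 m and linear speed of stop below 0.003 m/s and contact force between the fingers and wheel below 0.1 N), for 0.2 s.
2. the tube has been pushed up to the stop (gap under 2 mm), the pointer still at the mark (x of tube_front in the frame of stop_face above -0.002 m and distance between tube_front and stop_face below 0.004 m and x of pointer in the frame of gauge_mark between -0.0015 and 0.0015 m and linear speed of stop below 0.003 m/s), for 0.2 s.
At the end, for the whole second after the job is handed in: The pointer is within 1.5 mm of the red gauge mark along the scale, the tube's front end is within 2 mm of the stop's face, the tube lies in its groove (both ends less than 3 mm above the groove axis height), and tube and stop are at rest (all of step 2 and linear speed of tube below 0.005 m/s and z of each of tube_front, tube_rear in the frame of jig below 0.041 m); the robot touches nothing.
It fails at once if the tube is lifted or knocked out of its groove (an end rises 7 mm, or leaves the groove sideways by 5 mm) (z of any of tube_front, tube_rear in the frame of jig above 0.045 m or y of tube_front in the frame of jig above 0.005 m or y of tube_front in the frame of jig below -0.005 m).
It fails at once if the tube or the wheel is pinched or shoved hard (more than 18 N from the fingers on the tube, 60 N on the wheel) (contact force between the fingers and tube above 18 N or contact force between the fingers and wheel above 60 N).
It fails at once if the stop is pushed directly by the robot (more than 2 N) (contact force between any of the fingers, the arm and stop above 2 N).
It fails at once if the gauge mark is shifted along the scale by more than 1.5 mm (distance of gauge_mark from where it was at the start of the episode above 0.0015 m).
It fails at once if a bystander is moved by more than 15 mm (distance of any of steel_block, key_case, cork_disc from where it was at the start of the episode above 0.015 m).
It also fails if it takes over 72 s, if anything falls off the work surface, if the arm or the gripper's body presses on something with over 40 N, if the wrist force passes 120 N, or if a joint passes its speed limit or range.

## Working session

There is one attempt and no reset: what is moved stays moved. The work goes in short steps, Python scripts to look and compute and a tool call to move; the robot and the scene stay as the last step left them, time stands still between calls to the robot, and variables do not carry over. Pictures are saved under pics/ and viewed, at most 11 in all, crops included, and the job is handed in when it is done.

Besides the shell and the picture viewer there is one more tool, called after "Call:" by a JSON object that holds its "api" and its "payload", one argument or row to a line. servo_tool: Moves the arm, as the interface text tells. Its arguments: {"type":"object","properties":{"moves":{"type":"array","items":{"type":"array","items":{"type":"number"}}},"claw":{"type":"number"},"force":{"type":"number"}},"required":["moves"]}

```bash
mkdir -p pics
python3 - <<'E'
from workcell import *
import cv2
o=get_obs();print(o['time'],o['ee_pos'],o['tcp_rot'],o['opening'])
for n in ['scene','top']:
    cv2.imwrite(f'pics/{n}0.png',camera(n)[...,::-1]);print(n,get_calibration(n))
print(get_calibration('wrist'))
E
```

```text
0.0 [ 0.19920187 -0.5123785   0.19499718] [-1.79927025e+02  4.95068616e-05  2.12456869e+01] 0.08524706697403407
scene {'fx': 366.2359098480936, 'fy': 366.2359098480936, 'cx': 317.10437055632786, 'cy': 199.3018363979022, 'rvec': array([ 2.31934719, -0.75030254,  0.2716588 ]), 'tvec': array([-0.26014132,  0.4821888 ,  0.51037117])}
top {'fx': 435.0547935240809, 'fy': 435.0547935240809, 'cx': 318.90407018674216, 'cy': 197.06922653847406, 'rvec': array([ 2.20744164, -2.17984727,  0.08871432]), 'tvec': array([0.31895196, 0.54957372, 1.24215137])}
{'fx': 309.70691628693146, 'fy': 309.70691628693146, 'cx': 319.5206886325168, 'cy': 202.26194256509768, 'tool_from_camera': array([[-2.02589345e-04, -9.53277843e-01, -3.02094875e-01,
         7.68131316e-02],
       [ 9.99998707e-01,  2.88771796e-04, -1.58185020e-03,
        -1.32414493e-03],
       [ 1.59517923e-03, -3.02094805e-01,  9.53276552e-01,
        -1.75995930e-01],
       [ 0.00000000e+00,  0.00000000e+00,  0.00000000e+00,
         1.00000000e+00]])}
```

View pics/scene0.png

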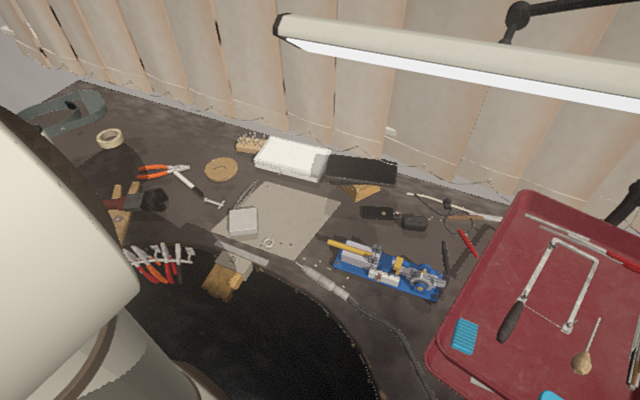

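View pics/top0.png

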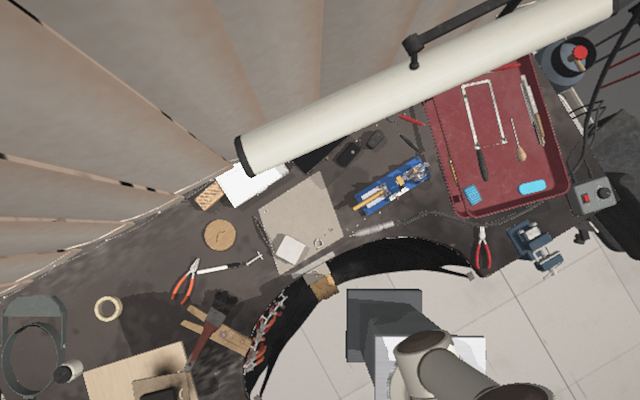

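The jig is at about (392,187) in the top view and (390,267) in the scene view. Next I'll enlarge both.

```bash
cat > h.py <<'E'
import numpy as np, cv2
from workcell import *
def cal(n):
    c=get_calibration(n);K=np.array([[c['fx'],0,c['cx']],[0,c['fy'],c['cy']],[0,0,1]])
    return K,cv2.Rodrigues(c['rvec'])[0],c['tvec']
def proj(n,P):
    K,R,t=cal(n);return cv2.projectPoints(np.float64(P).reshape(-1,1,3),cv2.Rodrigues(R)[0],t,K,None)[0].reshape(-1,2)
def back(n,uv,z):
    K,R,t=cal(n);d=R.T@np.linalg.inv(K)@np.array([*uv,1.]);c=-R.T@t
    return c+d*(z-c[2])/d[2]
E
python3 - <<'E'
from h import *
a=cv2.imread('pics/top0.png')[140:230,340:445]; b=cv2.imread('pics/scene0.png')[225:310,320:455]
a=cv2.resize(a,(700,600),interpolation=cv2.INTER_CUBIC);b=cv2.resize(b,(800,504),interpolation=cv2.INTER_CUBIC)
cv2.imwrite('pics/tc.png',a);cv2.imwrite('pics/sc.png',b)
E
```

```text
(no output)
```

View pics/tc.png

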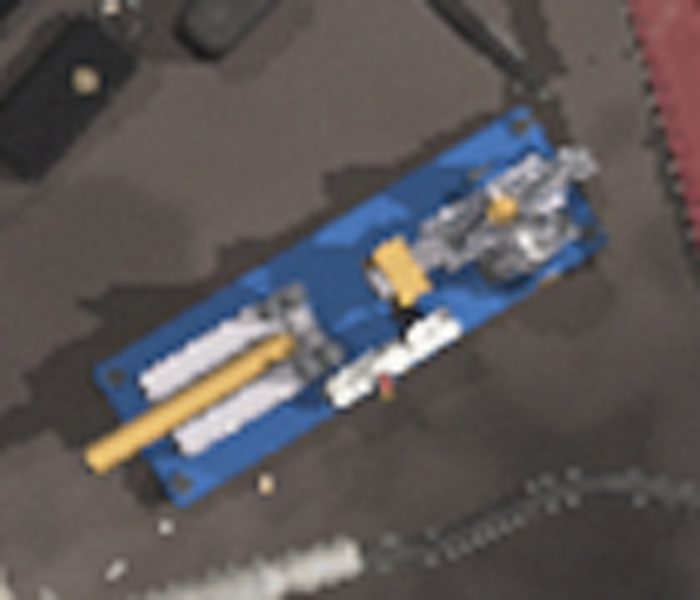

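The crop shows the base plate corners at (100,372), (185,503), (525,108) and (605,238), the tube from (95,460) to (290,345), and the red mark near (386,384). I'll fit the jig pose to these corners.

Run:
```python
from h import *
from scipy.optimize import least_squares
uv=np.array([[100,372],[185,503],[525,108],[605,238]])/6.667+[340,140]-0.4
J=np.array([[-80,34],[-80,-38],[145,34],[145,-38]])/1000
W=np.array([back('top',p,.012)[:2] for p in uv])
def T(p,q): c,s=np.cos(p[2]),np.sin(p[2]); return q@np.array([[c,s],[-s,c]])+p[:2]
r=least_squares(lambda p:(T(p,J)-W).ravel(),[.4,-.2,-1]);print(r.x,np.degrees(r.x[2]),r.fun*1000)
for n,q in dict(wheel=[105,-19],slot=[0,0],rear=[-106,0],ptr=[40,-32]).items(): print(n,T(r.x,np.array(q)/1000))
g=lambda u,z:back('top',np.array(u)/6.667+[340,140]-.4,z)[:2]
for n,u,z in [('rear',(95,460),.044),('front',(290,345),.044),('mark',(386,384),.035),('ptr',(405,318),.036)]:
    w=g(u,z)-r.x[:2];c,s=np.cos(r.x[2]),np.sin(r.x[2]);print(n,np.array([c*w[0]+s*w[1],-s*w[0]+c*w[1]])*1000)
```

```text
[ 0.56717293  0.13932676 -1.00112505] -57.36023994123324 [ 0.62673001  2.93252091 -3.38713866  1.47526893  3.20208113 -0.28387197
 -0.44167248 -4.12391787]
wheel [0.60780574 0.04066079]
slot [0.56717293 0.13932676]
rear [0.51000127 0.22858707]
ptr [0.56180063 0.08838426]
rear [-103.45989016    1.07794175]
front [-6.81126914 -1.43636153]
mark [ 20.80403481 -37.49946337]
ptr [ 42.83893489 -17.88272107]
```

Run:
```python
from h import *
def tri(a,b):
    P=[];
    for n in('scene','top'):
        K,R,t=cal(n);P.append(K@np.c_[R,t])
    X=cv2.triangulatePoints(P[0],P[1],np.float64(a).reshape(2,1),np.float64(b).reshape(2,1));return (X[:3]/X[3]).ravel()
print(tri((283,25),(243,157)), tri((515,12),(412,45)))
print(proj('top',[[.2,-.51,.2],[.4,-.235,.2],[.608,.041,.2]]))
```

```text
[0.59753239 0.4873326  0.39238186] [0.80606269 0.15905957 0.47002976]
[[660.33920627 337.58147809]
 [546.66576916 253.90964284]
 [434.64248015 168.56181776]]
```

Call:
{"api": "servo_tool", "payload": {
  "moves": [
    [2.5, 3.5, 0.5, 0.12],
    [5, 7, 0.5, 0.24],
    [7.5, 10.5, 0.5, 0.36],
    [10, 14, 0.5, 0.48],
    [12.5, 17.5, 0.5, 0.6],
    [15, 21, 0.5, 0.72],
    [17.5, 24.5, 0.5, 0.84],
    [20, 28, 0.5, 0.96],
    [22.5, 31.5, 0.5, 1.08],
    [25, 35, 0.5, 1.2],
    [27.5, 38.5, 0.5, 1.32],
    [30, 42, 0.5, 1.44],
    [32.5, 45, 0.5, 1.56],
    [35, 48, 0.5, 1.68],
    [37.5, 51.5, 0.5, 1.769],
    [39, 54, 0, 1.769],
    [40, 55, -3, 1.769],
    [40, 55, -5, 1.769],
    [40, 55, -5, 1.769],
    [40, 55, -5, 1.769]
  ],
  "claw": 1
}}

```text
time: 1.77
ee_pos: [0.5984, 0.0374, 0.1447]
tcp_rot: [-179.8, -0.1, 122.6]
wrist_force: [-0.1, -0.2, 0.5]
opening: 0.0
grasp_force: 0.0
```

```bash
cat >> h.py <<'E'
from scipy.spatial.transform import Rotation as Ro
def wpose(o):
    c=get_calibration('wrist');M=c['tool_from_camera'];R=Ro.from_euler('xyz',o['tcp_rot'],degrees=True).as_matrix()
    return c,R@M[:3,:3],R@M[:3,3]+o['ee_pos']
def wback(o,uv,z):
    c,R,t=wpose(o);d=np.array([uv[0]-c['cx'],uv[1]-c['cy']])/c['fx'];r=np.hypot(*d)+1e-12
    v=R@np.array([*(np.sin(r)*d/r),np.cos(r)]);return t+v*(z-t[2])/v[2]
def wproj(o,P):
    c,R,t=wpose(o);p=(np.atleast_2d(P)-t)@R;q=np.hypot(p[:,0],p[:,1]);th=np.arctan2(q,p[:,2])
    return p[:,:2]/q[:,None]*th[:,None]*c['fx']+[c['cx'],c['cy']]
def snap(name):
    o=get_obs();im=camera('wrist')[...,::-1].copy();cv2.imwrite(f'pics/{name}.png',im);np.save(f'pics/{name}.npy',{k:o[k] for k in('ee_pos','tcp_rot')},allow_pickle=True);return o,im
def load(name): return np.load(f'pics/{name}.npy',allow_pickle=True).item()
E
python3 - <<'E'
from h import *
o,im=snap('w1');cv2.imwrite('pics/w1b.png',cv2.resize(im,(800,500),interpolation=cv2.INTER_CUBIC))
E
```

```text
(no output)
```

View pics/w1b.png

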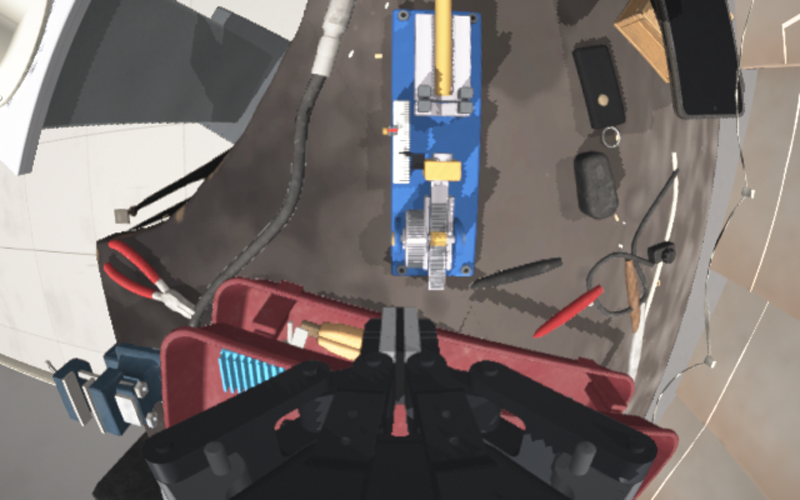

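The wrist view shows the whole jig upright: tube at the top, pointer near (405,158), red mark near (388,131), wheel near (415,240). I'll enlarge it, rotated.

Run:
```python
from h import *
im=cv2.imread('pics/w1.png')[0:235,305:395]
im=cv2.rotate(im,cv2.ROTATE_90_COUNTERCLOCKWISE)  # u'=row, v'=89-(col-305)
cv2.imwrite('pics/w1c.png',cv2.resize(im,None,fx=3.4,fy=3.4*1.6,interpolation=cv2.INTER_CUBIC));print(im.shape)
```

```text
(90, 235, 3)
```

View pics/w1c.png

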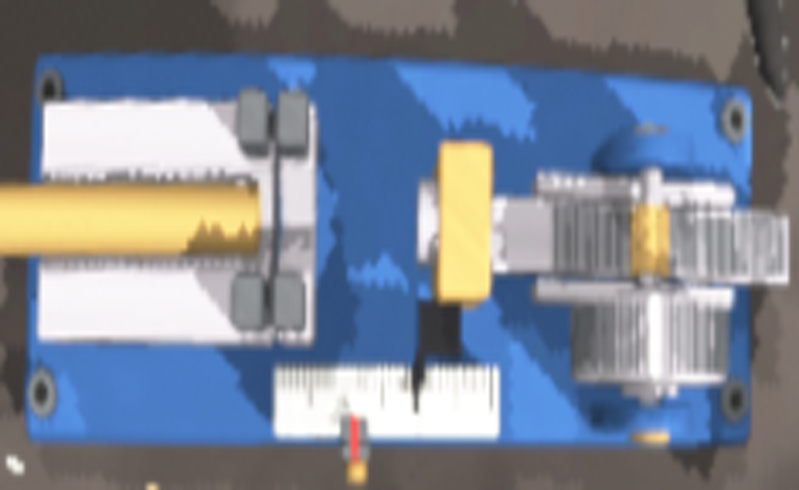

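```bash
cat >> h.py <<'E'
from scipy.optimize import least_squares
def J2W(p,q):
    q=np.atleast_2d(q)/1000;c,s=np.cos(p[2]),np.sin(p[2]);return np.c_[q[:,:2]@np.array([[c,s],[-s,c]])+p[:2],q[:,2]]
def W2J(p,w):
    w=np.atleast_2d(w);c,s=np.cos(p[2]),np.sin(p[2]);return np.c_[(w[:,:2]-p[:2])@np.array([[c,-s],[s,c]]),w[:,2]]*1000
E
python3 - <<'E'
from h import *
o=load('w1')
m=lambda d:np.array([(d[0]+.5)/3.4-.5, 0])[:1].tolist()
def px(X,Y): return [305+89-((Y+.5)/5.44-.5),(X+.5)/3.4-.5]
D=[(37,55,-80,34,12),(28,440,-80,-38,12),(750,90,145,34,12),(748,443,145,-38,12),
(274,438,0,-36,32),(498,438,62,-36,32),(276,366,0,-24,32),(498,366,62,-24,32),
(42,100,-67,20,38),(38,340,-67,-20,38),(316,345,10,-20,38),(316,100,10,20,38)]
uv=np.array([px(*d[:2]) for d in D]);Q=np.array([d[2:] for d in D],float)
f=lambda p:(wproj(o,J2W(p,Q))-uv).ravel()
r=least_squares(f,[.567,.139,-1.],loss='soft_l1');p=r.x;print(p,np.degrees(p[2]));print(f(p).reshape(-1,2).round(1).tolist())
# with pixel offset free (x,y shift + z)
np.save('p.npy',p)
for n,X,Y,z in[('mark',354,440,.035),('ptr',417,408,.035),('front',258,220,.040),('face',420,220,.038),('wheel',650,335,.056),('whL',573,340,.034),('whR',727,340,.034)]:
    print(n,W2J(p,wback(o,px(X,Y),z)).round(1))
for n,q in dict(wt=[105,-19,56],rear=[-106,0,38]).items():print(n,J2W(p,q))
E
```

```text
[ 0.56795623  0.14147193 -1.00700682] -57.69724056835759
[[0.8, -1.5], [-0.6, -1.8], [1.1, 2.3], [-0.7, 2.7], [0.1, 0.4], [-0.1, 0.7], [0.0, -0.2], [-0.5, 0.8], [-0.1, 0.2], [0.1, -0.7], [0.7, -1.6], [-0.2, -0.2]]
mark [[ 21.7 -36.3  35. ]]
ptr [[ 38.8 -30.8  35. ]]
front [[-4.5 -0.3 40. ]]
face [[39.   0.5 38. ]]
wheel [[ 98.1 -18.5  56. ]]
whL [[ 81.9 -18.8  34. ]]
whR [[127.1 -18.1  34. ]]
wt [[0.60800802 0.04256867 0.056     ]]
rear [[0.51131057 0.23106696 0.038     ]]
```

Call:
{"api": "servo_tool", "payload": {
  "moves": [
    [0.2, 0.6, -2, 0],
    [0.47, 1.18, -5, 0],
    [0.47, 1.18, -7.5, 0],
    [0.47, 1.18, -8.2, 0],
    [0.47, 1.18, -8.4, 0],
    [0.47, 1.18, -8.5, 0],
    [0.47, 1.18, -8.6, 0],
    [0.47, 1.18, -8.7, 0],
    [0.47, 1.18, -8.75, 0],
    [0.47, 1.18, -8.8, 0],
    [0.47, 1.18, -8.8, 0]
  ]
}}

```text
time: 2.73
ee_pos: [0.6042, 0.0492, 0.0581]
tcp_rot: [180.0, 0.0, 122.6]
wrist_force: [0.1, -0.7, 0.1]
opening: 0.0003
grasp_force: 0.0
```

Call:
{"api": "servo_tool", "payload": {
  "moves": [
    [0, 0, -0.05, 0],
    [0, 0, -0.1, 0],
    [0, 0, -0.1, 0]
  ]
}}

```text
time: 2.98
ee_pos: [0.6039, 0.0492, 0.0565]
tcp_rot: [-180.0, -0.0, 122.6]
wrist_force: [-0.3, 0.4, 0.5]
opening: -0.0
grasp_force: 0.0
```

Call:
{"api": "servo_tool", "payload": {
  "moves": [
    [0, 0, -0.05, 0],
    [0, 0, -0.1, 0],
    [0, 0, -0.1, 0]
  ]
}}

```text
time: 3.23
ee_pos: [0.6039, 0.0492, 0.0555]
tcp_rot: [-180.0, -0.0, 122.6]
wrist_force: [-0.5, -0.4, -0.0]
opening: -0.0
grasp_force: 0.0
```

Call:
{"api": "servo_tool", "payload": {
  "moves": [
    [0, 0, -0.05, 0],
    [0, 0, -0.1, 0],
    [0, 0, -0.1, 0]
  ]
}}

```text
time: 3.48
ee_pos: [0.6039, 0.0492, 0.0546]
tcp_rot: [-180.0, -0.0, 122.6]
wrist_force: [-0.7, 0.1, -0.9]
opening: 0.0001
grasp_force: 0.0
```

Call:
{"api": "servo_tool", "payload": {
  "moves": [
    [0, 0, -0.05, 0],
    [0, 0, -0.1, 0],
    [0, 0, -0.1, 0]
  ]
}}

```text
time: 3.73
ee_pos: [0.6039, 0.0492, 0.0535]
tcp_rot: [-180.0, -0.0, 122.6]
wrist_force: [0.1, -0.4, 0.4]
opening: 0.0001
grasp_force: 0.0
```

Call:
{"api": "servo_tool", "payload": {
  "moves": [
    [0, 0, -0.05, 0],
    [0, 0, -0.05, 0]
  ]
}}

```text
time: 3.9
ee_pos: [0.604, 0.0492, 0.0531]
tcp_rot: [-180.0, -0.0, 122.6]
wrist_force: [-0.8, -0.2, -0.9]
opening: 0.0002
grasp_force: 0.0
```

Run:
```python
from h import *
o,im=snap('w2');p=np.load('p.npy');print(wproj(o,J2W(p,[[105,-19,56],[22,-33,35],[39,-32,35]])), W2J(p,[o['ee_pos']]))
cv2.imwrite('pics/w2c.png',cv2.resize(im[80:330,230:430],None,fx=2.4,fy=2.4,interpolation=cv2.INTER_CUBIC))
```

```text
[[319.33503037 251.00881445]
 [297.43834682 113.01789971]
 [299.16134742 139.97984975]] [[ 97.25766208 -18.88068446  53.09107042]]
```

View pics/w2c.png

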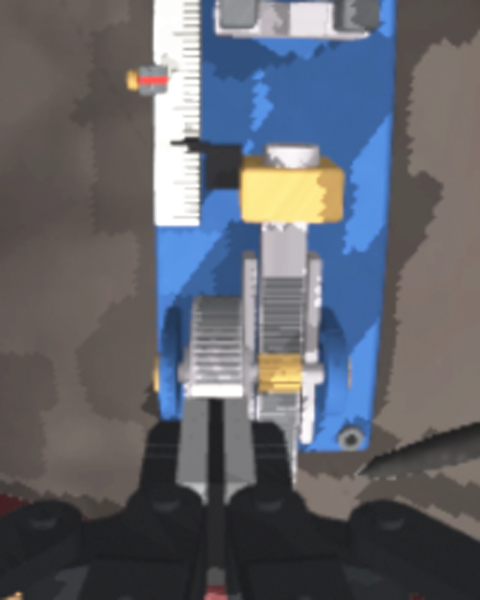

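Run:
```python
from h import *
o=load('w2');p=np.load('p.npy')
P=[[83,-19,34],[105,-19,56],[89.4,-19,49.6],[97,-19,54.5],[113,-19,54.5],[105,-30,46],[105,11,46],[145,34,12],[39,-32,35],[62,-36,32],[86,-19,53],[97.3,-19,53.1],[108,-19,53]]
for a,b in zip(P,((wproj(o,J2W(p,P))-[230,80])*2.4).round(0).tolist()):print(a,b)
```

```text
[83, -19, 34] [215.0, 303.0]
[105, -19, 56] [214.0, 410.0]
[89.4, -19, 49.6] [215.0, 345.0]
[97, -19, 54.5] [215.0, 380.0]
[113, -19, 54.5] [214.0, 435.0]
[105, -30, 46] [174.0, 394.0]
[105, 11, 46] [324.0, 394.0]
[145, 34, 12] [370.0, 457.0]
[39, -32, 35] [166.0, 144.0]
[62, -36, 32] [153.0, 227.0]
[86, -19, 53] [215.0, 338.0]
[97.3, -19, 53.1] [215.0, 379.0]
[108, -19, 53] [214.0, 416.0]
```

The crop shows the mark at (152,79), the pointer at (180,142) and the wheel with the fingertips ending at row 400. The fingertips aren't touching the wheel yet, so I'll keep going down slowly.

Call:
{"api": "servo_tool", "payload": {
  "moves": [
    [0, 0, -0.05, 0],
    [0, 0, -0.1, 0],
    [0, 0, -0.1, 0]
  ]
}}

```text
time: 4.2
ee_pos: [0.604, 0.0492, 0.0521]
tcp_rot: [-180.0, -0.0, 122.6]
wrist_force: [-0.1, 0.3, 0.1]
opening: 0.0001
grasp_force: 0.0
```

Call:
{"api": "servo_tool", "payload": {
  "moves": [
    [0, 0, -0.05, 0],
    [0, 0, -0.1, 0],
    [0, 0, -0.1, 0]
  ]
}}

```text
time: 4.45
ee_pos: [0.6039, 0.0492, 0.0511]
tcp_rot: [-180.0, -0.0, 122.6]
wrist_force: [-0.1, 1.0, -0.4]
opening: -0.0001
grasp_force: 0.0
```

Run:
```python
from h import *
o=get_obs();print(o['ee_pos'],o['wrist_force'],o['torque'],o['opening'])
im=camera('scene')[...,::-1];p=np.load('p.npy')
P=np.r_[J2W(p,[[105,-19,56]]),[o['ee_pos']],[o['ee_pos']+np.array([0,0,.05])]]
print(((proj('scene',P)-[340,220])*5).round(0).tolist())
cv2.imwrite('pics/s2.png',cv2.resize(im[220:320,340:480],None,fx=5,fy=5,interpolation=cv2.INTER_CUBIC))
```

```text
[0.60394337 0.0491672  0.0510583 ] [-0.0836299   1.01472947 -0.44250452] [-0.0804346  -0.00402267 -0.02104416] -6.521111585823573e-05
[[414.0, 278.0], [392.0, 278.0], [418.0, 211.0]]
```

View pics/s2.png

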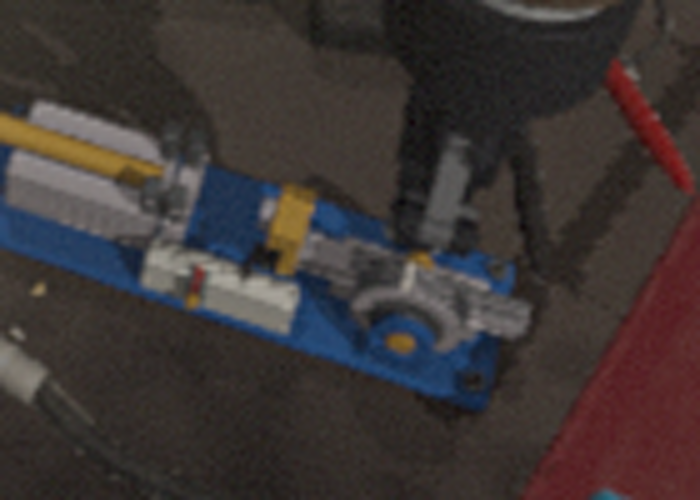

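Run:
```python
from h import *
p=np.load('p.npy');K,R,t=cal('scene');print(-R.T@t, W2J(p,[-R.T@t]))
P=[[105,-36,34],[105,-26,56],[105,-12,56],[39,-32,35],[22,-33,35],[0,-36,32],[62,-36,32],[145,-38,12],[145,34,12],[10,-20,38]]
for a,b in zip(P,((proj('scene',J2W(p,P))-[340,220])*5).round(0).tolist()):print(a,b)
```

```text
[ 0.23060914 -0.13547165  0.69937481] [[  53.80676613 -433.1346597   699.3748149 ]]
[105, -36, 34] [394.0, 341.0]
[105, -26, 56] [411.0, 293.0]
[105, -12, 56] [418.0, 263.0]
[39, -32, 35] [235.0, 277.0]
[22, -33, 35] [194.0, 265.0]
[0, -36, 32] [140.0, 258.0]
[62, -36, 32] [287.0, 308.0]
[145, -38, 12] [482.0, 405.0]
[145, 34, 12] [512.0, 258.0]
[10, -20, 38] [175.0, 227.0]
```

The tips sit higher than I modelled, and the scene view also shows clear space above the wheel. I'll keep stepping down and watch the force.

Call:
{"api": "servo_tool", "payload": {
  "moves": [
    [0, 0, -0.1, 0],
    [0, 0, -0.2, 0],
    [0, 0, -0.2, 0]
  ]
}}

```text
time: 4.75
ee_pos: [0.6039, 0.0492, 0.0489]
tcp_rot: [-180.0, -0.0, 122.6]
wrist_force: [0.5, 0.5, -0.6]
opening: 0.0003
grasp_force: 0.0
```

Run:
```python
from h import *
o=load('w1')
def px(X,Y): return [305+89-((Y+.5)/5.44-.5),(X+.5)/3.4-.5]
D=[(37,55,-80,34,12),(28,440,-80,-38,12),(750,90,145,34,12),(748,443,145,-38,12),
(274,438,0,-36,32),(498,438,62,-36,32),(276,366,0,-24,32),(498,366,62,-24,32),
(42,100,-67,20,38),(38,340,-67,-20,38),(316,345,10,-20,38),(316,100,10,20,38)]
uv=np.array([px(*d[:2]) for d in D]);Q=np.array([d[2:] for d in D],float)
f=lambda p:(wproj(o,J2W(p,Q)-[0,0,p[3]])-uv).ravel()
r=least_squares(f,[.567,.139,-1.,0],loss='soft_l1');print(r.x,r.cost);print(r.fun.reshape(-1,2).round(1).tolist())
```

```text
[ 0.56799348  0.14187934 -1.00761381  0.00499498] 3.94673995534893
[[0.1, -0.4], [-0.2, -0.6], [0.5, 0.4], [-0.4, 0.7], [0.5, 0.5], [0.2, -0.3], [0.2, -0.0], [-0.4, -0.2], [-0.7, 1.5], [0.3, 0.6], [0.8, -1.6], [-0.9, -0.3]]
```

Call:
{"api": "servo_tool", "payload": {
  "moves": [
    [0, 0, -0.1, 0],
    [0, 0, -0.2, 0],
    [0, 0, -0.2, 0]
  ]
}}

```text
time: 5.0
ee_pos: [0.6039, 0.0492, 0.0469]
tcp_rot: [-180.0, -0.0, 122.6]
wrist_force: [-0.1, -0.6, -0.6]
opening: 0.0001
grasp_force: 0.0
```

Call:
{"api": "servo_tool", "payload": {
  "moves": [
    [0, 0, -0.05, 0],
    [0, 0, -0.1, 0],
    [0, 0, -0.1, 0]
  ]
}}

```text
time: 5.25
ee_pos: [0.604, 0.0492, 0.0461]
tcp_rot: [-180.0, -0.0, 122.6]
wrist_force: [1.1, 0.1, -0.2]
opening: -0.0001
grasp_force: 0.0
```

Call:
{"api": "servo_tool", "payload": {
  "moves": [
    [0, 0, -0.05, 0],
    [0, 0, -0.1, 0],
    [0, 0, -0.1, 0]
  ]
}}

```text
time: 5.5
ee_pos: [0.604, 0.0492, 0.0451]
tcp_rot: [-180.0, -0.0, 122.6]
wrist_force: [0.1, -0.3, -0.1]
opening: 0.0001
grasp_force: 0.0
```

Run:
```python
from h import *
o,im=snap('w3');s=camera('scene')[...,::-1]
a=cv2.resize(im[160:310,265:375],(440,600),interpolation=cv2.INTER_CUBIC)
b=cv2.resize(s[230:310,395:450],(360,524),interpolation=cv2.INTER_CUBIC);b=cv2.convertScaleAbs(b,alpha=1.6)
b=np.vstack([b,np.zeros((76,360,3),np.uint8)]);cv2.imwrite('pics/w3c.png',np.hstack([a,b]))
```

```text
(no output)
```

View pics/w3c.png

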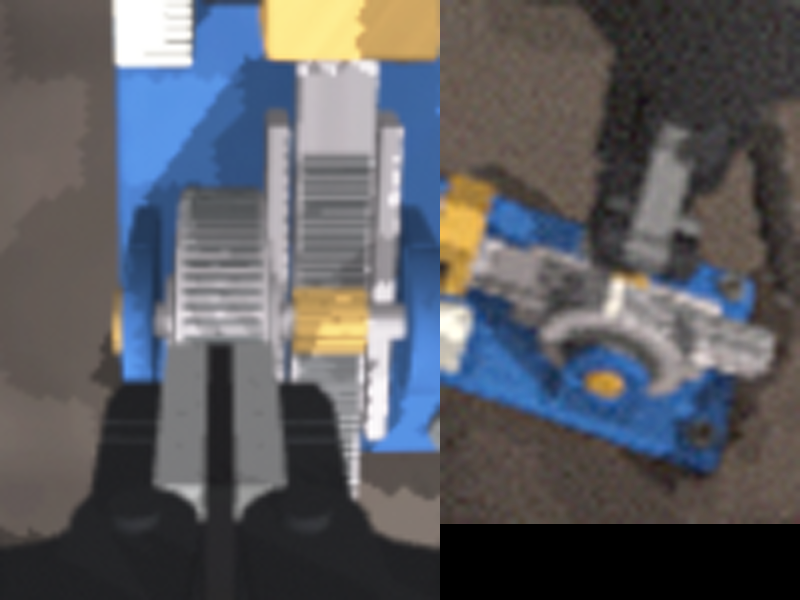

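Call:
{"api": "servo_tool", "payload": {
  "moves": [
    [0, 0, -0.1, 0],
    [0, 0, -0.2, 0],
    [0, 0, -0.2, 0]
  ]
}}

```text
time: 5.85
ee_pos: [0.6039, 0.0492, 0.0429]
tcp_rot: [-180.0, -0.0, 122.6]
wrist_force: [0.1, -0.5, 0.0]
opening: 0.0002
grasp_force: 0.0
```

Call:
{"api": "servo_tool", "payload": {
  "moves": [
    [0, 0, -0.05, 0],
    [0, 0, -0.1, 0],
    [0, 0, -0.1, 0]
  ]
}}

```text
time: 6.1
ee_pos: [0.6039, 0.0492, 0.0421]
tcp_rot: [-180.0, -0.0, 122.6]
wrist_force: [-0.8, -0.7, 1.4]
opening: 0.0004
grasp_force: 0.0
```

Call:
{"api": "servo_tool", "payload": {
  "moves": [
    [0, 0, -0.05, 0],
    [0, 0, -0.1, 0],
    [0, 0, -0.1, 0]
  ]
}}

```text
time: 6.35
ee_pos: [0.6039, 0.0492, 0.0411]
tcp_rot: [-180.0, -0.0, 122.6]
wrist_force: [-0.6, -0.8, -0.6]
opening: -0.0001
grasp_force: 0.0
```

Run:
```python
from h import *
o=load('w3');p=np.load('p.npy')
a0=wback(o,(307.5,245.5),.2);a1=wback(o,(307.5,245.5),0);K,R,t=cal('scene')
for uv in [(424.3,270.9),(423.3,270.5)]:
    b0=-R.T@t;b1=back('scene',uv,0)
    d=(a1-a0)/np.linalg.norm(a1-a0);e=(b1-b0)/np.linalg.norm(b1-b0)
    s=np.linalg.lstsq(np.c_[d,-e],b0-a0,rcond=None)[0];A=a0+s[0]*d;B=b0+s[1]*e
    print(A,B,np.linalg.norm(A-B)*1000,W2J(p,[A,B,o['ee_pos']]).round(1).tolist())
```

```text
[0.59555064 0.0500778  0.0674569 ] [0.60793608 0.04337935 0.07300528] 15.13448997246615 [[92.0, -25.5, 67.5], [104.3, -18.6, 73.0], [97.3, -18.9, 45.1]]
[0.59517912 0.05079742 0.06915503] [0.60634254 0.04480648 0.07413622] 13.613436791365233 [[91.2, -25.4, 69.2], [102.2, -19.2, 74.1], [97.3, -18.9, 45.1]]
```

Call:
{"api": "servo_tool", "payload": {
  "moves": [
    [0, 0, -0.1, 0],
    [0, 0, -0.2, 0],
    [0, 0, -0.2, 0]
  ]
}}

```text
time: 6.6
ee_pos: [0.6039, 0.0492, 0.0389]
tcp_rot: [-180.0, -0.0, 122.6]
wrist_force: [-0.9, -0.5, 0.6]
opening: 0.0002
grasp_force: 0.0
```

Call:
{"api": "servo_tool", "payload": {
  "moves": [
    [0, 0, -0.05, 0],
    [0, 0, -0.1, 0],
    [0, 0, -0.1, 0]
  ]
}}

```text
time: 6.85
ee_pos: [0.6039, 0.0492, 0.0381]
tcp_rot: [-180.0, -0.0, 122.6]
wrist_force: [0.4, -0.6, 0.8]
opening: -0.0
grasp_force: 0.0
```

Call:
{"api": "servo_tool", "payload": {
  "moves": [
    [0, 0, -0.05, 0],
    [0, 0, -0.1, 0],
    [0, 0, -0.1, 0]
  ]
}}

```text
time: 7.1
ee_pos: [0.604, 0.0492, 0.0371]
tcp_rot: [-180.0, -0.0, 122.6]
wrist_force: [0.4, 0.1, 0.1]
opening: 0.0003
grasp_force: 0.0
```

Call:
{"api": "servo_tool", "payload": {
  "moves": [
    [0, 0, -0.1, 0],
    [0, 0, -0.15, 0],
    [0, 0, -0.15, 0]
  ]
}}

```text
time: 7.35
ee_pos: [0.6039, 0.0492, 0.0355]
tcp_rot: [-180.0, -0.0, 122.6]
wrist_force: [0.1, -0.5, -0.6]
opening: -0.0
grasp_force: 0.0
```

Call:
{"api": "servo_tool", "payload": {
  "moves": [
    [0, 0, -0.05, 0],
    [0, 0, -0.1, 0],
    [0, 0, -0.1, 0]
  ]
}}

```text
time: 7.6
ee_pos: [0.604, 0.0492, 0.0346]
tcp_rot: [-180.0, -0.0, 122.6]
wrist_force: [0.7, -0.4, 0.2]
opening: 0.0002
grasp_force: 0.0
```

Call:
{"api": "servo_tool", "payload": {
  "moves": [
    [0, 0, -0.05, 0],
    [0, 0, -0.1, 0],
    [0, 0, -0.1, 0]
  ]
}}

```text
time: 7.85
ee_pos: [0.6039, 0.0492, 0.0335]
tcp_rot: [-180.0, -0.0, 122.6]
wrist_force: [-0.6, 0.4, 0.5]
opening: -0.0001
grasp_force: 0.0
```

Run:
```python
from h import *
o,im=snap('w4');s=camera('scene')[...,::-1];t=camera('top')[...,::-1]
cv2.imwrite('pics/s4.png',s);cv2.imwrite('pics/t4.png',t)
a=cv2.resize(im[140:310,255:385],(300,392),interpolation=cv2.INTER_CUBIC)
b=cv2.resize(cv2.convertScaleAbs(s[215:305,385:455],alpha=1.7),(305,392),interpolation=cv2.INTER_CUBIC)
c=cv2.resize(cv2.convertScaleAbs(t[140:230,385:430],alpha=1.3),(195,392),interpolation=cv2.INTER_CUBIC)
cv2.imwrite('pics/w4c.png',np.hstack([a,b,c]))
print(wproj(o,[o['ee_pos']]),proj('scene',[o['ee_pos']]),proj('top',[o['ee_pos']]),o['q'])
```

```text
[[319.59544139 237.7757407 ]] [[416.67365956 279.91902526]] [[415.60927282 177.62254825]] [ 4.65524721e+00  1.25004097e+01  5.94509425e-01  7.81070522e+01
 -3.10019261e-05  6.20525083e+01]
```

View pics/w4c.png

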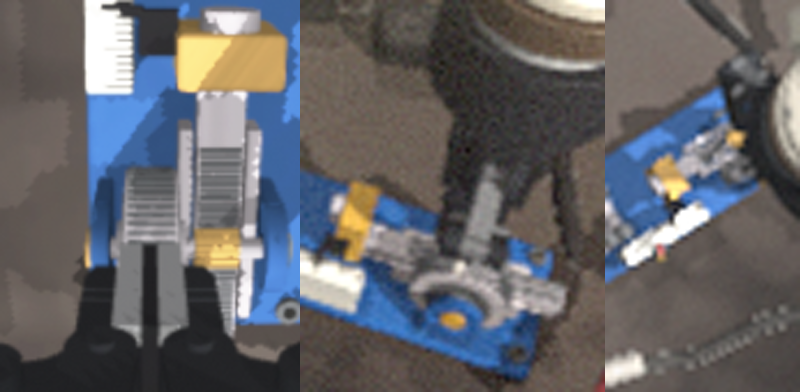

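Call:
{"api": "servo_tool", "payload": {
  "moves": [
    [0, 0, -0.05, 0],
    [0, 0, -0.1, 0],
    [0, 0, -0.1, 0]
  ]
}}

```text
time: 8.25
ee_pos: [0.6039, 0.0492, 0.0325]
tcp_rot: [-180.0, -0.0, 122.6]
wrist_force: [-0.6, -0.4, -0.7]
opening: -0.0001
grasp_force: 0.0
```

Call:
{"api": "servo_tool", "payload": {
  "moves": [
    [0, 0, -0.05, 0],
    [0, 0, -0.1, 0],
    [0, 0, -0.1, 0]
  ]
}}

```text
time: 8.5
ee_pos: [0.6039, 0.0492, 0.0315]
tcp_rot: [-180.0, -0.0, 122.6]
wrist_force: [-1.2, 0.1, -0.6]
opening: 0.0001
grasp_force: 0.0
```

Call:
{"api": "servo_tool", "payload": {
  "moves": [
    [0, 0, -0.05, 0],
    [0, 0, -0.1, 0],
    [0, 0, -0.1, 0]
  ]
}}

```text
time: 8.75
ee_pos: [0.604, 0.0492, 0.0305]
tcp_rot: [-180.0, -0.0, 122.6]
wrist_force: [-0.2, 0.4, -0.6]
opening: 0.0001
grasp_force: 0.0
```

Call:
{"api": "servo_tool", "payload": {
  "moves": [
    [0, 0, -0.05, 0],
    [0, 0, -0.1, 0],
    [0, 0, -0.1, 0]
  ]
}}

```text
time: 9.0
ee_pos: [0.604, 0.0492, 0.0296]
tcp_rot: [-180.0, -0.0, 122.6]
wrist_force: [0.1, 0.7, 0.1]
opening: -0.0001
grasp_force: 0.0
```

Call:
{"api": "servo_tool", "payload": {
  "moves": [
    [0, 0, -0.05, 0],
    [0, 0, -0.1, 0],
    [0, 0, -0.1, 0]
  ]
}}

```text
time: 9.25
ee_pos: [0.6039, 0.0492, 0.0286]
tcp_rot: [-180.0, -0.0, 122.6]
wrist_force: [-0.5, 1.3, -0.5]
opening: 0.0002
grasp_force: 0.0
```

Call:
{"api": "servo_tool", "payload": {
  "moves": [
    [0, 0, -0.05, 0],
    [0, 0, -0.1, 0],
    [0, 0, -0.1, 0]
  ]
}}

```text
time: 9.5
ee_pos: [0.604, 0.0492, 0.0276]
tcp_rot: [-180.0, -0.0, 122.6]
wrist_force: [0.6, 0.5, -0.4]
opening: -0.0
grasp_force: 0.0
```

Run:
```python
from h import *
snap('w5')
S=cv2.SIFT_create(4000,contrastThreshold=.01)
def feat(n): return S.detectAndCompute(cv2.imread(f'pics/{n}.png',0)[:300],None)
o1=load('w1');k1,d1=feat('w1')
for n in['w2','w4','w5']:
    o=load(n);k,d=feat(n)
    m=[a for a,b in cv2.BFMatcher().knnMatch(d1,d,k=2) if a.distance<.75*b.distance]
    A=np.array([k1[a.queryIdx].pt for a in m]);B=np.array([k[a.trainIdx].pt for a in m])
    W=np.array([wback(o1,u,0.) for u in A]);V=np.array([wback(o,u,0.) for u in B])
    ok=(np.linalg.norm(V-W,axis=1)<.1)&(np.linalg.norm(A-B,axis=1)>8);W,B=W[ok],B[ok]
    def f(x):
        oo=dict(ee_pos=o['ee_pos']+x[:3],tcp_rot=(Ro.from_rotvec(x[3:])*Ro.from_euler('xyz',o['tcp_rot'],degrees=True)).as_euler('xyz',degrees=True))
        return (wproj(oo,W)-B).ravel()
    r=least_squares(f,np.zeros(6),loss='soft_l1',f_scale=1)
    e=np.linalg.norm(r.fun.reshape(-1,2),axis=1)
    r3=least_squares(lambda y:f(np.r_[y,0,0,0]),np.zeros(3),loss='soft_l1');
    print(n,len(m),ok.sum(),(e<2).sum(),(r.x*1000).round(1),(r3.x*1000).round(1))
```

```text
w2 266 214 132 [ 0.4  0.6 -0.1 -0.   6.3 -0.1] [-0.   0.6 -0.8]
w4 216 158 91 [ 0.4  0.2 -1.8  7.5  2.4 -0.2] [ 0.3  0.5 -1.5]
w5 196 153 81 [ 0.3  0.2 -0.   2.3  7.5  0.3] [ 0.   0.3 -0.6]
```

Call:
{"api": "servo_tool", "payload": {
  "moves": [
    [0, 0, -0.1, 0],
    [0, 0, -0.15, 0],
    [0, 0, -0.15, 0]
  ]
}}

```text
time: 9.8
ee_pos: [0.6039, 0.0492, 0.026]
tcp_rot: [-180.0, -0.0, 122.6]
wrist_force: [0.5, 0.5, 0.1]
opening: 0.0001
grasp_force: 0.0
```

Call:
{"api": "servo_tool", "payload": {
  "moves": [
    [0, 0, -0.1, 0],
    [0, 0, -0.15, 0],
    [0, 0, -0.15, 0]
  ]
}}

```text
time: 10.05
ee_pos: [0.6039, 0.0492, 0.0245]
tcp_rot: [-180.0, -0.0, 122.6]
wrist_force: [-0.0, -0.0, -0.5]
opening: -0.0001
grasp_force: 0.0
```

Call:
{"api": "servo_tool", "payload": {
  "moves": [
    [0, 0, -0.1, 0],
    [0, 0, -0.15, 0],
    [0, 0, -0.15, 0]
  ]
}}

```text
time: 10.3
ee_pos: [0.6039, 0.0492, 0.023]
tcp_rot: [-180.0, -0.0, 122.6]
wrist_force: [-0.2, -0.1, 0.0]
opening: -0.0002
grasp_force: 0.0
```

Call:
{"api": "servo_tool", "payload": {
  "moves": [
    [0, 0, -0.1, 0],
    [0, 0, -0.1, 0],
    [0, 0, -0.1, 0]
  ]
}}

```text
time: 10.55
ee_pos: [0.604, 0.0492, 0.0221]
tcp_rot: [-180.0, -0.0, 122.6]
wrist_force: [0.5, 0.4, 0.2]
opening: -0.0001
grasp_force: 0.0
```

Call:
{"api": "servo_tool", "payload": {
  "moves": [
    [0, 0, -0.1, 0],
    [0, 0, -0.1, 0],
    [0, 0, -0.1, 0]
  ]
}}

```text
time: 10.8
ee_pos: [0.604, 0.0492, 0.0211]
tcp_rot: [-180.0, -0.0, 122.6]
wrist_force: [0.0, 0.5, -0.0]
opening: -0.0002
grasp_force: 0.0
```

Call:
{"api": "servo_tool", "payload": {
  "moves": [
    [0, 0, -0.1, 0],
    [0, 0, -0.1, 0],
    [0, 0, -0.1, 0]
  ]
}}

```text
time: 11.05
ee_pos: [0.6041, 0.0492, 0.0204]
tcp_rot: [180.0, 0.0, 122.6]
wrist_force: [-0.6, -0.2, 2.6]
opening: -0.0001
grasp_force: 0.9
```

Call:
{"api": "servo_tool", "payload": {
  "moves": [
    [0, 0, -0.1, 0],
    [0, 0, -0.1, 0],
    [0, 0, -0.1, 0]
  ]
}}

```text
time: 11.3
ee_pos: [0.6043, 0.0492, 0.0202]
tcp_rot: [179.9, 0.0, 122.6]
wrist_force: [-2.3, -0.2, 6.8]
opening: 0.0002
grasp_force: 3.8
```

Contact came at TCP z of about 20.5 mm, so the tips sit about 35 mm behind the nominal TCP. I'll draw a short test stroke along jig +x.

Call:
{"api": "servo_tool", "payload": {
  "moves": [
    [0.05, -0.08, 0, 0],
    [0.11, -0.17, 0, 0],
    [0.16, -0.25, 0, 0],
    [0.21, -0.34, 0, 0],
    [0.27, -0.42, 0, 0],
    [0.32, -0.51, 0, 0],
    [0.37, -0.59, 0, 0],
    [0.42, -0.68, 0, 0]
  ]
}}

```text
time: 11.97
ee_pos: [0.6083, 0.0427, 0.0203]
tcp_rot: [179.9, -0.0, 122.6]
wrist_force: [-3.1, 1.6, 8.1]
opening: 0.0
grasp_force: 4.3
```

```bash
cat >> h.py <<'E'
P=np.load('p.npy')
def gauge(name):
    """red mark & pointer tip x in jig mm from a new wrist picture"""
    o,im=snap(name);b,g,r=[im[...,i].astype(int) for i in range(3)]
    w=wproj(o,J2W(P,[[20,-34,35]]))[0]
    yy,xx=np.mgrid[:400,:640];near=np.hypot(xx-w[0],yy-w[1])<30
    M=near&(r>110)&(r-g>70)&(abs(g-b)<45);red=np.array([xx[M].mean(),yy[M].mean()])
    mk=W2J(P,wback(o,red,.035))[0]
    # dark profile along scale at y=-31..-29
    xs=np.arange(mk[0]-6,61,.1);prof=[]
    for y in(-31,-30,-29,-28):
        q=wproj(o,J2W(P,np.c_[xs,xs*0+y,xs*0+34])).astype(np.float32)
        prof.append(cv2.remap(cv2.cvtColor(im,cv2.COLOR_BGR2GRAY),q[:,0].reshape(1,-1),q[:,1].reshape(1,-1),cv2.INTER_LINEAR)[0])
    prof=np.array(prof).astype(float)
    return o,mk,M.sum(),xs,prof
E
python3 - <<'E'
from h import *
for _ in[0]:
    o,mk,n,xs,prof=gauge('g1');print(mk,n);print(np.c_[xs,prof.T][::10].round(0).astype(int).tolist())
E
```

```text
[ 22.17178672 -35.5868716   35.        ] 62
[[16, 244, 254, 254, 241], [17, 233, 237, 250, 254], [18, 232, 233, 236, 249], [19, 213, 205, 222, 248], [20, 196, 184, 215, 225], [21, 223, 249, 255, 255], [22, 243, 255, 255, 251], [23, 251, 255, 255, 254], [24, 253, 254, 255, 253], [25, 254, 255, 255, 255], [26, 255, 255, 255, 253], [27, 255, 255, 255, 254], [28, 255, 255, 255, 253], [29, 252, 233, 230, 229], [30, 255, 249, 249, 249], [31, 255, 255, 255, 254], [32, 255, 255, 255, 253], [33, 255, 255, 247, 232], [34, 255, 249, 233, 228], [35, 255, 252, 231, 204], [36, 199, 169, 156, 135], [37, 152, 103, 105, 98], [38, 250, 246, 244, 237], [39, 252, 230, 214, 225], [40, 254, 251, 245, 247], [41, 255, 255, 255, 251], [42, 255, 255, 255, 255], [43, 255, 255, 255, 253], [44, 255, 255, 255, 255], [45, 255, 255, 255, 249], [46, 255, 255, 255, 254], [47, 255, 255, 255, 252], [48, 254, 254, 254, 254], [49, 251, 224, 219, 219], [50, 255, 254, 254, 254], [51, 255, 255, 255, 251], [52, 255, 255, 255, 254], [53, 255, 255, 255, 249], [54, 255, 255, 255, 254], [55, 255, 255, 255, 250], [56, 255, 255, 255, 253], [57, 255, 255, 255, 253], [58, 254, 246, 244, 244], [59, 255, 228, 222, 223], [60, 253, 253, 253, 253]]
```

Call:
{"api": "servo_tool", "payload": {
  "moves": [
    [0.05, -0.08, 0, 0],
    [0.11, -0.17, 0, 0],
    [0.16, -0.25, 0, 0],
    [0.21, -0.34, 0, 0],
    [0.27, -0.42, 0, 0],
    [0.32, -0.51, 0, 0],
    [0.37, -0.59, 0, 0],
    [0.42, -0.68, 0, 0]
  ]
}}

```text
time: 12.68
ee_pos: [0.6126, 0.036, 0.0203]
tcp_rot: [179.9, -0.0, 122.6]
wrist_force: [-2.8, 1.6, 9.4]
opening: -0.0002
grasp_force: 4.1
```

```bash
cat >> h.py <<'E'
def meas(name):
    o,mk,n,xs,prof=gauge(name);v=prof[1:].mean(0);i=(xs>mk[0]-5);k=np.argmin(np.convolve(v,np.ones(9)/9,'same')*i+999*(~i))
    s=slice(max(k-15,0),k+16);w=np.clip(220-v[s],0,None);pt=(xs[s]*w).sum()/w.sum()
    print('mark %.2f n%d ptr %.2f min %d remain %.2f'%(mk[0],n,pt,v[k],pt-mk[0]),'tcp',W2J(P,[o['ee_pos']]).round(1),get_obs()['time'])
E
python3 -c "
from h import *
meas('g2')"
```

```text
mark 22.28 n63 ptr 35.06 min 93 remain 12.78 tcp [[113.  -18.7  20.3]] 12.7333
```

Call:
{"api": "servo_tool", "payload": {
  "moves": [
    [0, 0, 0.6, 0],
    [-0.5, 0.8, 0.6, 0],
    [-1.07, 1.69, 0.6, 0],
    [-1.07, 1.69, 0.3, 0],
    [-1.07, 1.69, 0.1, 0],
    [-1.07, 1.69, 0, 0],
    [-1.0, 1.58, 0, 0],
    [-0.92, 1.45, 0, 0],
    [-0.84, 1.33, 0, 0],
    [-0.76, 1.2, 0, 0],
    [-0.68, 1.07, 0, 0],
    [-0.6, 0.95, 0, 0],
    [-0.52, 0.82, 0, 0],
    [-0.44, 0.7, 0, 0],
    [-0.36, 0.57, 0, 0],
    [-0.28, 0.44, 0, 0],
    [-0.2, 0.32, 0, 0],
    [-0.12, 0.19, 0, 0],
    [-0.04, 0.06, 0, 0],
    [0, 0, 0, 0]
  ]
}}

```text
time: 14.4
ee_pos: [0.6126, 0.0355, 0.0202]
tcp_rot: [180.0, 0.0, 122.6]
wrist_force: [-5.0, 1.3, 10.0]
opening: 0.0001
grasp_force: 5.2
```

```bash
python3 -c "
from h import *
meas('g3')"
```

```text
mark 22.12 n63 ptr 30.28 min 76 remain 8.16 tcp [[113.4 -18.9  20.2]] 14.45
```

Call:
{"api": "servo_tool", "payload": {
  "moves": [
    [0, 0, 0.6, 0],
    [-0.5, 0.8, 0.6, 0],
    [-1.07, 1.69, 0.6, 0],
    [-1.07, 1.69, 0.3, 0],
    [-1.07, 1.69, 0.1, 0],
    [-1.07, 1.69, 0, 0],
    [-1.0, 1.58, 0, 0],
    [-0.92, 1.45, 0, 0],
    [-0.84, 1.33, 0, 0],
    [-0.76, 1.2, 0, 0],
    [-0.68, 1.07, 0, 0],
    [-0.6, 0.95, 0, 0],
    [-0.52, 0.82, 0, 0],
    [-0.44, 0.7, 0, 0],
    [-0.36, 0.57, 0, 0],
    [-0.28, 0.44, 0, 0],
    [-0.2, 0.32, 0, 0],
    [-0.12, 0.19, 0, 0],
    [-0.04, 0.06, 0, 0],
    [0, 0, 0, 0]
  ]
}}

```text
time: 16.12
ee_pos: [0.6126, 0.0356, 0.0203]
tcp_rot: [179.9, 0.0, 122.6]
wrist_force: [-4.0, 0.2, 11.0]
opening: -0.0001
grasp_force: 5.3
```

```bash
python3 -c "
from h import *
meas('g4')"
```

```text
mark 22.10 n63 ptr 25.50 min 76 remain 3.40 tcp [[113.4 -18.9  20.3]] 16.1667
```

Call:
{"api": "servo_tool", "payload": {
  "moves": [
    [0, 0, 0.6, 0],
    [-0.4, 0.6, 0.6, 0],
    [-0.8, 1.27, 0.6, 0],
    [-0.8, 1.27, 0.3, 0],
    [-0.8, 1.27, 0.1, 0],
    [-0.8, 1.27, 0, 0],
    [-0.72, 1.14, 0, 0],
    [-0.64, 1.02, 0, 0],
    [-0.56, 0.89, 0, 0],
    [-0.48, 0.76, 0, 0],
    [-0.4, 0.64, 0, 0],
    [-0.32, 0.51, 0, 0],
    [-0.24, 0.38, 0, 0],
    [-0.16, 0.26, 0, 0],
    [-0.16, 0.26, 0, 0]
  ]
}}

```text
time: 17.42
ee_pos: [0.611, 0.0382, 0.0203]
tcp_rot: [179.9, 0.0, 122.6]
wrist_force: [-3.6, -0.4, 11.9]
opening: 0.0004
grasp_force: 5.7
```

Run:
```python
from h import *
meas('g5')
o=load('g5');im=cv2.imread('pics/g5.png');w=wproj(o,J2W(P,[[23,-30,35]]))[0].astype(int);print(w)
cv2.imwrite('pics/g5c.png',cv2.resize(im[w[1]-25:w[1]+35,w[0]-25:w[0]+55],None,fx=10,fy=10,interpolation=cv2.INTER_CUBIC))
```

```text
mark 22.15 n64 ptr 22.47 min 83 remain 0.32 tcp [[110.3 -18.8  20.3]] 17.4667
[298  90]
```

View pics/g5c.png

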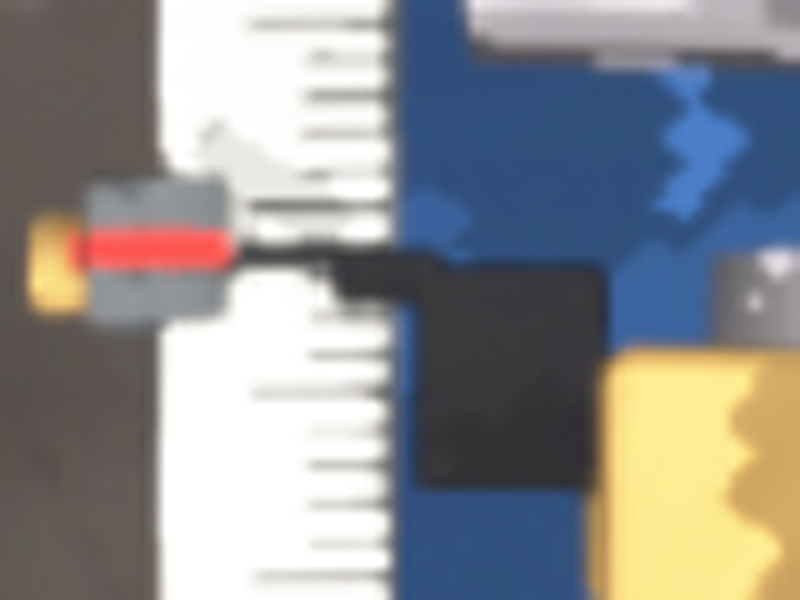

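The red line (row 248) and the pointer tip (row 253) are about 0.3 mm apart, so the stop is set. I'll lift straight off and go behind the tube.

Call:
{"api": "servo_tool", "payload": {
  "moves": [
    [0, 0, 1, 0],
    [0, 0, 3, 0],
    [0, 0, 5, 0],
    [0, 0, 6, 0],
    [0, 0, 6, 0],
    [0, 0, 6, 0],
    [0, 0, 6, 0],
    [0, 0, 6, 0]
  ]
}}

```text
time: 18.13
ee_pos: [0.6101, 0.0381, 0.0776]
tcp_rot: [-179.9, -0.1, 122.6]
wrist_force: [-0.1, -0.1, 0.1]
opening: -0.0001
grasp_force: 0.0
```

```bash
python3 -c "
from h import *
meas('g6')"
```

```text
mark 22.17 n35 ptr 22.34 min 126 remain 0.17 tcp [[109.9 -19.6  77.6]] 18.1833
```

Call:
{"api": "servo_tool", "payload": {
  "moves": [
    [-1.5, 2.9, 0, 0],
    [-3, 5.7, 0, 0],
    [-4.5, 8.6, 0, 0],
    [-6, 11.5, 0, 0],
    [-7.5, 14.3, 0, 0],
    [-9, 17.2, 0, 0],
    [-10.5, 20, 0, 0],
    [-11.1, 21.2, 0, 0],
    [-11.1, 21.2, -2, 0],
    [-11.1, 21.2, -3, 0],
    [-11.1, 21.2, -3, 0],
    [-11.1, 21.2, -3, 0]
  ]
}}

```text
time: 19.18
ee_pos: [0.4994, 0.2493, 0.0483]
tcp_rot: [-179.9, -0.0, 122.6]
wrist_force: [0.7, 0.2, 0.3]
opening: 0.0001
grasp_force: 0.0
```

Run:
```python
from h import *
o,im=snap('t1');print(W2J(P,[o['ee_pos']]),o['tcp_rot'])
h=cv2.cvtColor(im,cv2.COLOR_BGR2HSV);M=cv2.inRange(h,(15,90,90),(32,255,255))[:300]
n,l,s,c=cv2.connectedComponentsWithStats(M)
for i in range(1,n):
    if s[i,4]>60:print(s[i],c[i].round())
print(wproj(o,J2W(P,[[-104,0,38],[-104,0,44],[-5,0,38],[-115,0,55],[o['ee_pos'][0]*0-118,0,80]])).round(0).tolist())
```

```text
[[-127.71988385   -0.31462675   48.2916677 ]] [-1.79875761e+02 -5.15892565e-03  1.22555639e+02]
[ 113    0   57   61 2998] [141.  29.]
[545 170  17  20  72] [553. 179.]
[ 499  203   38   62 1090] [521. 238.]
[518 244  21  44 443] [532. 267.]
[[320.0, 263.0], [320.0, 268.0], [319.0, 363.0], [320.0, 261.0], [320.0, 278.0]]
```

Call:
{"api": "servo_tool", "payload": {
  "moves": [
    [0, 0, -1.5, 0],
    [0, 0, -3, 0],
    [0, 0, -4, 0],
    [0, 0, -4.6, 0],
    [0, 0, -5, 0],
    [0, 0, -5.2, 0],
    [0, 0, -5.2, 0],
    [0, 0, -5.2, 0]
  ]
}}

```text
time: 19.9
ee_pos: [0.5001, 0.2503, -0.0022]
tcp_rot: [180.0, 0.0, 122.6]
wrist_force: [-0.3, -0.3, -0.3]
opening: 0.0001
grasp_force: 0.0
```

Call:
{"api": "servo_tool", "payload": {
  "moves": [
    [0, 0, -0.2, 0],
    [0, 0, -0.4, 0],
    [0, 0, -0.4, 0],
    [0.11, -0.17, -0.4, 0],
    [0.21, -0.34, -0.4, 0],
    [0.32, -0.51, -0.4, 0],
    [0.43, -0.68, -0.4, 0],
    [0.53, -0.85, -0.4, 0],
    [0.59, -0.93, -0.4, 0],
    [0.64, -1.01, -0.4, 0],
    [0.69, -1.1, -0.4, 0],
    [0.75, -1.18, -0.4, 0],
    [0.8, -1.27, -0.4, 0],
    [0.85, -1.35, -0.4, 0],
    [0.91, -1.44, -0.4, 0],
    [0.96, -1.52, -0.4, 0],
    [1.01, -1.61, -0.4, 0],
    [1.07, -1.69, -0.4, 0]
  ]
}}

```text
time: 21.4
ee_pos: [0.5105, 0.2332, -0.0068]
tcp_rot: [180.0, -0.0, 122.6]
wrist_force: [-0.5, -0.1, 0.2]
opening: 0.0
grasp_force: 0.3
```

```bash
cat >> h.py <<'E'
def tube(tag):
    im=camera('top')[...,::-1].copy();cv2.imwrite(f'pics/{tag}.png',im)
    xs=np.arange(-125,30,.5);H=[]
    for dy in(-2,0,2):
        q=proj('top',J2W(P,np.c_[xs,xs*0+dy,xs*0+43])).astype(np.float32)
        H.append(cv2.remap(im,q[:,0].reshape(1,-1),q[:,1].reshape(1,-1),cv2.INTER_LINEAR)[0])
    m=np.mean(H,0);y=(m[:,2]-m[:,0]);return xs,y
E
python3 - <<'E'
from h import *
o=get_obs();print(W2J(P,[o['ee_pos']]))
im0=cv2.imread('pics/top0.png')
xs,y=tube('tt1');print(np.c_[xs,y][::6].astype(int).tolist())
E
```

```text
[[-108.25156599    0.51308739   -6.81900116]]
[[-125, 17], [-122, 16], [-119, 15], [-116, 17], [-113, 16], [-110, 13], [-107, 14], [-104, 14], [-101, 15], [-98, 15], [-95, 14], [-92, 14], [-89, 13], [-86, 18], [-83, 20], [-80, 15], [-77, 13], [-74, 13], [-71, 13], [-68, 13], [-65, 13], [-62, 13], [-59, 14], [-56, 13], [-53, 13], [-50, 14], [-47, 14], [-44, 13], [-41, 13], [-38, 13], [-35, 13], [-32, 14], [-29, 13], [-26, 14], [-23, 14], [-20, 14], [-17, 14], [-14, 13], [-11, 15], [-8, 15], [-5, 15], [-2, 14], [1, 14], [4, 16], [7, 17], [10, 19], [13, 12], [16, 18], [19, 16], [22, 14], [25, 14], [28, 15]]
```

```bash
sed -i "s/camera('top')/camera('scene')/; s/proj('top',J2W(P,np.c_\[xs,xs\*0+dy,xs\*0+43\]/proj('scene',J2W(P,np.c_[xs,xs*0+dy-2,xs*0+43]/" h.py
python3 - <<'E'
from h import *
xs,y=tube('ts1');print(np.c_[xs,y][::5].astype(int).tolist())
E
```

```text
[[-125, 2], [-122, 3], [-120, 1], [-117, 3], [-115, 1], [-112, 2], [-110, 0], [-107, 3], [-105, 1], [-102, 3], [-100, 6], [-97, 41], [-95, 105], [-92, 114], [-90, 112], [-87, 112], [-85, 112], [-82, 111], [-80, 111], [-77, 109], [-75, 112], [-72, 113], [-70, 119], [-67, 119], [-65, 119], [-62, 119], [-60, 121], [-57, 118], [-55, 117], [-52, 118], [-50, 117], [-47, 117], [-45, 119], [-42, 116], [-40, 119], [-37, 117], [-35, 116], [-32, 117], [-30, 115], [-27, 115], [-25, 116], [-22, 116], [-20, 107], [-17, 88], [-15, 91], [-12, 97], [-10, 93], [-7, 67], [-5, 51], [-2, 61], [0, 94], [2, 65], [5, 8], [7, 3], [10, 8], [12, 0], [15, -48], [17, -65], [20, -60], [22, -35], [25, 0], [27, 10]]
```

Call:
{"api": "servo_tool", "payload": {
  "moves": [
    [0.05, -0.08, 0, 0],
    [0.11, -0.17, 0, 0],
    [0.16, -0.25, 0, 0],
    [0.21, -0.34, 0, 0],
    [0.27, -0.42, 0, 0],
    [0.32, -0.51, 0, 0],
    [0.37, -0.59, 0, 0],
    [0.43, -0.68, 0, 0],
    [0.48, -0.76, 0, 0],
    [0.53, -0.85, 0, 0],
    [0.59, -0.93, 0, 0],
    [0.64, -1.01, 0, 0],
    [0.69, -1.1, 0, 0],
    [0.75, -1.18, 0, 0],
    [0.75, -1.18, 0, 0]
  ]
}}

```text
time: 22.75
ee_pos: [0.5181, 0.2213, -0.0068]
tcp_rot: [-180.0, 0.0, 122.6]
wrist_force: [-0.2, 0.5, 0.6]
opening: -0.0002
grasp_force: 0.0
```

Run:
```python
from h import *
o=get_obs();print(W2J(P,[o['ee_pos']]))
xs,y=tube('ts2');print(np.c_[xs,y][80:110:4].astype(int).tolist(),np.c_[xs,y][245:305:3].astype(int).tolist())
print([ (xs[i],int(y[i])) for i in range(40,95,3)])
```

```text
[[-94.10800199   0.50630677  -6.80652022]]
[[-85, 12], [-83, 48], [-81, 100], [-79, 113], [-77, 112], [-75, 111], [-73, 111], [-71, 110]] [[-2, 61], [-1, 80], [0, 96], [2, 93], [3, 72], [5, 57], [6, 56], [8, 70], [9, 89], [11, 108], [12, 114], [14, 119], [15, 112], [17, 81], [18, 4], [20, -50], [21, -57], [23, -27], [24, -3], [26, 5]]
[(np.float64(-105.0), 1), (np.float64(-103.5), 1), (np.float64(-102.0), 3), (np.float64(-100.5), 3), (np.float64(-99.0), 3), (np.float64(-97.5), 3), (np.float64(-96.0), 2), (np.float64(-94.5), 1), (np.float64(-93.0), 0), (np.float64(-91.5), 1), (np.float64(-90.0), 2), (np.float64(-88.5), 3), (np.float64(-87.0), 4), (np.float64(-85.5), 7), (np.float64(-84.0), 26), (np.float64(-82.5), 62), (np.float64(-81.0), 100), (np.float64(-79.5), 112), (np.float64(-78.0), 113)]
```

Call:
{"api": "servo_tool", "payload": {
  "moves": [
    [0.03, -0.04, 0, 0],
    [0.05, -0.08, 0, 0],
    [0.08, -0.13, 0, 0],
    [0.11, -0.17, 0, 0],
    [0.13, -0.21, 0, 0],
    [0.16, -0.25, 0, 0],
    [0.16, -0.25, 0, 0]
  ]
}}

```text
time: 23.38
ee_pos: [0.5197, 0.2189, -0.0068]
tcp_rot: [-180.0, 0.0, 122.6]
wrist_force: [0.7, -0.1, 0.5]
opening: -0.0002
grasp_force: 0.1
```

Call:
{"api": "servo_tool", "payload": {
  "moves": [
    [0.02, -0.04, 0, 0],
    [0.05, -0.08, 0, 0],
    [0.05, -0.08, 0, 0]
  ]
}}

```text
time: 23.63
ee_pos: [0.5201, 0.2181, -0.0069]
tcp_rot: [-180.0, 0.0, 122.6]
wrist_force: [0.8, 0.6, -0.1]
opening: -0.0002
grasp_force: 0.1
```

Run:
```python
from h import *
o=get_obs();print(W2J(P,[o['ee_pos']]))
xs,y=tube('ts3');print(np.c_[xs,y][265:305:2].astype(int).tolist())
print([ (float(xs[i]),int(y[i])) for i in range(80,98,2)])
```

```text
[[-90.32263534   0.48608676  -6.86054806]]
[[7, 65], [8, 76], [9, 90], [10, 104], [11, 110], [12, 113], [13, 116], [14, 117], [15, 116], [16, 116], [17, 116], [18, 113], [19, 99], [20, 74], [21, 37], [22, 1], [23, -16], [24, -9], [25, -1], [26, 4]]
[(-85.0, 3), (-84.0, 2), (-83.0, 3), (-82.0, 6), (-81.0, 14), (-80.0, 33), (-79.0, 57), (-78.0, 84), (-77.0, 103)]
```

Still about 1–2 mm short, so I'll creep until the force rises.

Call:
{"api": "servo_tool", "payload": {
  "moves": [
    [0.02, -0.04, 0, 0],
    [0.03, -0.04, 0, 0],
    [0.05, -0.08, 0, 0],
    [0.05, -0.08, 0, 0]
  ]
}}

```text
time: 24.02
ee_pos: [0.5206, 0.2173, -0.0068]
tcp_rot: [-180.0, -0.0, 122.6]
wrist_force: [-0.1, 0.5, 0.5]
opening: -0.0004
grasp_force: 0.2
```

Call:
{"api": "servo_tool", "payload": {
  "moves": [
    [0.02, -0.02, 0, 0],
    [0.03, -0.04, 0, 0],
    [0.03, -0.04, 0, 0]
  ]
}}

```text
time: 24.27
ee_pos: [0.5209, 0.217, -0.0068]
tcp_rot: [-180.0, -0.0, 122.6]
wrist_force: [0.4, 0.7, -1.1]
opening: 0.0005
grasp_force: 0.3
```

Call:
{"api": "servo_tool", "payload": {
  "moves": [
    [0.02, -0.02, 0, 0],
    [0.03, -0.04, 0, 0],
    [0.03, -0.04, 0, 0]
  ]
}}

```text
time: 24.52
ee_pos: [0.5212, 0.2166, -0.0068]
tcp_rot: [-180.0, 0.0, 122.6]
wrist_force: [-0.2, 0.2, -0.7]
opening: 0.0001
grasp_force: 0.2
```

Call:
{"api": "servo_tool", "payload": {
  "moves": [
    [0.02, -0.02, 0, 0],
    [0.03, -0.04, 0, 0],
    [0.03, -0.04, 0, 0]
  ]
}}

```text
time: 24.77
ee_pos: [0.5216, 0.2162, -0.0068]
tcp_rot: [180.0, 0.0, 122.6]
wrist_force: [-1.2, 0.3, 0.4]
opening: -0.0002
grasp_force: 0.2
```

Call:
{"api": "servo_tool", "payload": {
  "moves": [
    [0.02, -0.02, 0, 0],
    [0.03, -0.04, 0, 0],
    [0.03, -0.04, 0, 0]
  ]
}}

```text
time: 25.02
ee_pos: [0.5219, 0.2157, -0.0068]
tcp_rot: [180.0, 0.0, 122.6]
wrist_force: [-0.7, 0.4, 0.1]
opening: 0.0002
grasp_force: 0.2
```

Run:
```python
from h import *
o=get_obs();print(W2J(P,[o['ee_pos']]),o['wrist_force'])
xs,y=tube('ts4');print(np.c_[xs,y][275:309:2].astype(int).tolist())
print([ (float(xs[i]),int(y[i])) for i in range(84,100,2)])
```

```text
[[-87.41347888   0.71828276  -6.8028526 ]] [-0.73694124  0.3978977   0.08040695]
[[12, 112], [13, 114], [14, 114], [15, 114], [16, 114], [17, 115], [18, 116], [19, 117], [20, 116], [21, 108], [22, 84], [23, 54], [24, 27], [25, 7], [26, 1], [27, 6], [28, 27]]
[(-83.0, 2), (-82.0, 1), (-81.0, 2), (-80.0, 4), (-79.0, 7), (-78.0, 16), (-77.0, 35), (-76.0, 61)]
```

Call:
{"api": "servo_tool", "payload": {
  "moves": [
    [0.02, -0.02, 0, 0],
    [0.03, -0.04, 0, 0],
    [0.03, -0.04, 0, 0]
  ]
}}

```text
time: 25.32
ee_pos: [0.5221, 0.2154, -0.0068]
tcp_rot: [180.0, -0.0, 122.6]
wrist_force: [-1.4, -0.1, 0.6]
opening: -0.0
grasp_force: 0.3
```

Call:
{"api": "servo_tool", "payload": {
  "moves": [
    [0.02, -0.02, 0, 0],
    [0.03, -0.04, 0, 0],
    [0.03, -0.04, 0, 0]
  ]
}}

```text
time: 25.57
ee_pos: [0.5221, 0.2153, -0.0068]
tcp_rot: [-180.0, -0.0, 122.6]
wrist_force: [-2.7, 4.4, 0.3]
opening: -0.0
grasp_force: 2.2
```

The force rose to about 5 N, so the tube is against the stop. I'll back off and raise the hand.

Call:
{"api": "servo_tool", "payload": {
  "moves": [
    [-0.05, 0.08, 0, 0],
    [-0.2, 0.3, 0, 0],
    [-0.5, 0.8, 0, 0],
    [-1, 1.6, 0, 0],
    [-1.3, 2.1, 0, 0],
    [-1.3, 2.1, 2, 0],
    [-1.3, 2.1, 5, 0],
    [-1.3, 2.1, 8, 0],
    [-1.3, 2.1, 11, 0],
    [0.5, -0.8, 13, 0],
    [3, -5, 13, 0],
    [5, -8, 13, 0],
    [5, -8, 13, 0],
    [5, -8, 13, 0],
    [5, -8, 13, 0]
  ]
}}

```text
time: 26.82
ee_pos: [0.5721, 0.1353, 0.1229]
tcp_rot: [-180.0, -0.0, 122.6]
wrist_force: [-0.5, -0.6, 0.6]
opening: -0.0
grasp_force: 0.0
```

Run:
```python
from h import *
o,im=snap('f1');print(W2J(P,[o['ee_pos']]),o['wrist_force'])
w=wproj(o,J2W(P,[[20,-15,38]]))[0].astype(int);print(w)
y0=max(w[1]-45,0);x0=w[0]-45
cv2.imwrite('pics/f1c.png',cv2.resize(im[y0:y0+75,x0:x0+90],(720,600),interpolation=cv2.INTER_CUBIC))
```

```text
[[  7.40915061   0.20926077 122.92403024]] [-0.47770992 -0.55619545  0.63482066]
[302 211]
```

View pics/f1c.png

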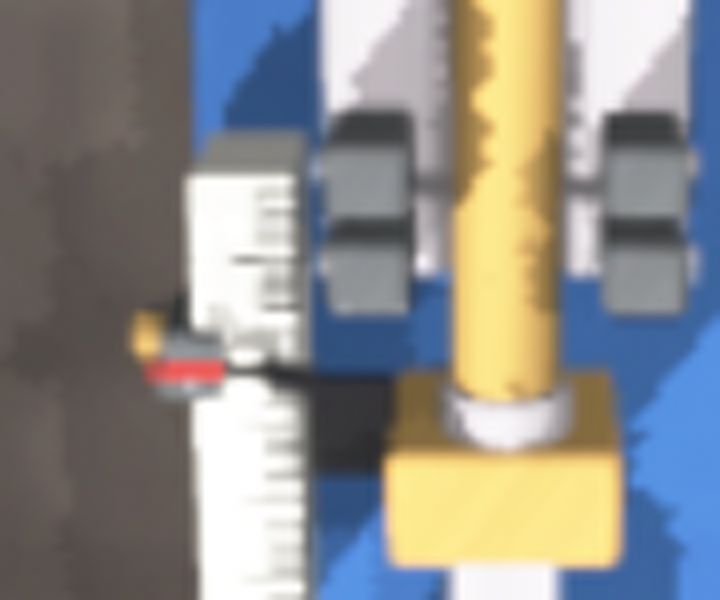

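The picture shows the tube's front end on the stop face at (505,395), with the pointer on the red mark at (225,370). The hand is clear.

```bash
python3 -c "
from workcell import *
print(job_done())"
```

```text
the job is handed in; nothing more can be done
None
```

The job is handed in, no verdict came back: the pointer was within about 0.3 mm of the red mark, the tube was pushed up against the stop with about 5 N, and the hand was clear at about 27 s.

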